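# Find the steel bar by its weight, nip it in the vise and light it

## Task

Three blackened bars on the bench look alike, but only one is steel and the other two are light aluminium: lift them to feel which is the heavy one. Stand the steel bar on the vise's bed between the jaws, as upright as it stood, with its narrow side across the gap and roughly in the middle of the jaws' width; let go of it and push the sliding jaw until you feel it stop with the bar held tight between both jaws. Then, last of all, swing and tip the lamp by its knob so that it points straight at the bar; the aluminium bars end up on the bench, and the other things are not to be knocked about.

Things in the scene. Friction and masses are not known exactly. Their poses are not given: they have to be found in the camera images.
- bar_a: one of three look-alike bars of blackened metal, 24 mm (its x) by 56 mm (its y) by 48 mm tall (its z), standing on the bench; origin at the bar's centre, 24 mm above its underside. One of them is steel, about 0.5 kg (0.43 to 0.59), two are aluminium, about 0.17 kg (0.14 to 0.21); random order, only the weight tells
- bar_b: one of three look-alike bars of blackened metal, 24 mm (its x) by 56 mm (its y) by 48 mm tall (its z), standing on the bench; origin at the bar's centre, 24 mm above its underside. One of them is steel, about 0.5 kg (0.43 to 0.59), two are aluminium, about 0.17 kg (0.14 to 0.21); random order, only the weight tells
- bar_c: one of three look-alike bars of blackened metal, 24 mm (its x) by 56 mm (its y) by 48 mm tall (its z), standing on the bench; origin at the bar's centre, 24 mm above its underside. One of them is steel, about 0.5 kg (0.43 to 0.59), two are aluminium, about 0.17 kg (0.14 to 0.21); random order, only the weight tells
- vise: low steel vise fixed to the bench; bed 170 mm long, 70 mm wide, top 28 mm above the bench; the fixed jaw (35 mm long, nearer the robot) and the sliding jaw are 70 mm wide and stand 18 mm above the bed; the gap is open at both sides. A screw end juts 40 mm out at the far end, below bed height. Origin on the bench, 30 mm along x from the fixed jaw's face; x along the vise, away from the robot
- vise_bed (a point): point on the bed (28 mm above the bench) at the foot of the fixed jaw's face, in the middle of the jaws' width. Its x runs level from the fixed jaw towards the sliding jaw, y along the jaws, z up. The bed reaches 130 mm ahead of it along x. A bar standing here is 30 mm proud of the jaws
- vise_jaw (a joint): travel (m) of the sliding jaw towards the fixed jaw: 0 is fully open with a 70 mm gap, the gap is 70 mm minus the travel, so 0.046 with a bar's 24 mm side held tight. The jaw is a block 30 mm long, 70 mm wide and 18 mm high; it slides with about 2 N of friction and stays where it is left; pushing a bar along the bed adds 1 to 5 N
- jaw_back (a point): centre of the sliding jaw's back face (the face turned away from the gap, where it is pushed towards the fixed jaw), 37 mm above the bench; the bed in front of that face is clear and flat, 9 mm below this point. Same axes as vise_bed
- lamp_swivel (a joint): swivel (rad) of the lamp about its upright post, growing anticlockwise seen from above; friction 0.12 N m, stays where it is left; range -1.0 to 3.0
- lamp_head (a joint): tilt (rad) of the lamp's head: 0 level, positive with the light pointing down; friction 0.15 N m, stays where it is left; range -0.4 to 1.1
- lamp_pivot (a point): point where the lamp's swivel and tilt axes cross, 210 mm above the bench; the post stands under it on a fixed round foot (100 mm across). Its axes turn with the head: x points out along the middle of the beam, y is the tilt axis. The yellow cone-shaped shade reaches 70 mm ahead of it along x (76 mm across at its mouth)
- lamp_knob (a point): centre of the black ball knob, 28 mm across, at the end of a 10 mm rod straight behind the lamp head, 115 mm behind the pivot, opposite to the beam: moving the knob sets both swivel and tilt
- oil_bottle: bystander: small clear bottle, 34 mm across, 75 mm tall; origin under its centre
- v_block: bystander: steel block with a groove, 50 x 40 x 42 mm; origin under its centre
- screwdriver: bystander: wooden-handled screwdriver lying on the bench beyond the lamp
Not all that is in view belongs to the job. Leave any red or turquoise look-alike of the bar_a alone.

How it is judged:
On the way, in this order (a step that is already met when the one before it is completed fails the run):
1. the heavy bar stands upright on the vise's bed between the open jaws, let go: it bears on the vise with the weight of steel (((y of bar_a in the frame of vise_bed between -0.018 and 0.018 m and z of bar_a in the frame of vise_bed between 0.0212 and 0.0268 m and x of bar_a in the frame of vise_bed between 0.009 and 0.057 m and contact force between each of the fingers, the arm and bar_a below 0.3 N and contact force between vise and bar_a above 3.2 N) or (y of bar_b in the frame of vise_bed between -0.018 and 0.018 m and z of bar_b in the frame of vise_bed between 0.0212 and 0.0268 m and x of bar_b in the frame of vise_bed between 0.009 and 0.057 m and contact force between each of the fingers, the arm and bar_b below 0.3 N and contact force between vise and bar_b above 3.2 N) or (y of bar_c in the frame of vise_bed between -0.018 and 0.018 m and z of bar_c in the frame of vise_bed between 0.0212 and 0.0268 m and x of bar_c in the frame of vise_bed between 0.009 and 0.057 m and contact force between each of the fingers, the arm and bar_c below 0.3 N and contact force between vise and bar_c above 3.2 N)) and contact force between each of the fingers, the arm and vise below 0.3 N and value of joint vise_jaw below 0.03 m), for 0.2 s.
2. the sliding jaw is pushed home and the bar is held between both jaws (((y of bar_a in the frame of vise_bed between -0.018 and 0.018 m and z of bar_a in the frame of vise_bed between 0.0212 and 0.0268 m and x of bar_a in the frame of vise_bed between 0.009 and 0.016 m) or (y of bar_b in the frame of vise_bed between -0.018 and 0.018 m and z of bar_b in the frame of vise_bed between 0.0212 and 0.0268 m and x of bar_b in the frame of vise_bed between 0.009 and 0.016 m) or (y of bar_c in the frame of vise_bed between -0.018 and 0.018 m and z of bar_c in the frame of vise_bed between 0.0212 and 0.0268 m and x of bar_c in the frame of vise_bed between 0.009 and 0.016 m)) and value of joint vise_jaw between 0.0435 and 0.0485 m), for 0.2 s.
3. the lamp's beam points at the bar in the vise (((y of bar_a in the frame of vise_bed between -0.018 and 0.018 m and z of bar_a in the frame of vise_bed between 0.0212 and 0.0268 m and x of bar_a in the frame of vise_bed between 0.009 and 0.016 m and y of bar_a in the frame of lamp_pivot between -0.03 and 0.03 m and z of bar_a in the frame of lamp_pivot between -0.03 and 0.03 m and x of bar_a in the frame of lamp_pivot above 0.05 m) or (y of bar_b in the frame of vise_bed between -0.018 and 0.018 m and z of bar_b in the frame of vise_bed between 0.0212 and 0.0268 m and x of bar_b in the frame of vise_bed between 0.009 and 0.016 m and y of bar_b in the frame of lamp_pivot between -0.03 and 0.03 m and z of bar_b in the frame of lamp_pivot between -0.03 and 0.03 m and x of bar_b in the frame of lamp_pivot above 0.05 m) or (y of bar_c in the frame of vise_bed between -0.018 and 0.018 m and z of bar_c in the frame of vise_bed between 0.0212 and 0.0268 m and x of bar_c in the frame of vise_bed between 0.009 and 0.016 m and y of bar_c in the frame of lamp_pivot between -0.03 and 0.03 m and z of bar_c in the frame of lamp_pivot between -0.03 and 0.03 m and x of bar_c in the frame of lamp_pivot above 0.05 m)) and value of joint vise_jaw between 0.0435 and 0.0485 m), for 0.2 s.
At the end, for the whole second after the job is handed in: Steel bar on the bed, within 18 mm of the jaws' middle, its 24 mm side between the jaws: gap 24 +/- 2.5 mm, within 3.5 mm of the fixed jaw; the beam's middle within 30 mm of the bar's centre sideways and up-down; both aluminium bars rest on the bench; all released and still (((y of bar_a in the frame of vise_bed between -0.018 and 0.018 m and z of bar_a in the frame of vise_bed between 0.0212 and 0.0268 m and x of bar_a in the frame of vise_bed between 0.009 and 0.016 m and y of bar_a in the frame of lamp_pivot between -0.03 and 0.03 m and z of bar_a in the frame of lamp_pivot between -0.03 and 0.03 m and x of bar_a in the frame of lamp_pivot above 0.05 m and height (world z) of bar_b between 0.008 and 0.032 m and height (world z) of bar_c between 0.008 and 0.032 m) or (y of bar_b in the frame of vise_bed between -0.018 and 0.018 m and z of bar_b in the frame of vise_bed between 0.0212 and 0.0268 m and x of bar_b in the frame of vise_bed between 0.009 and 0.016 m and y of bar_b in the frame of lamp_pivot between -0.03 and 0.03 m and z of bar_b in the frame of lamp_pivot between -0.03 and 0.03 m and x of bar_b in the frame of lamp_pivot above 0.05 m and height (world z) of bar_a between 0.008 and 0.032 m and height (world z) of bar_c between 0.008 and 0.032 m) or (y of bar_c in the frame of vise_bed between -0.018 and 0.018 m and z of bar_c in the frame of vise_bed between 0.0212 and 0.0268 m and x of bar_c in the frame of vise_bed between 0.009 and 0.016 m and y of bar_c in the frame of lamp_pivot between -0.03 and 0.03 m and z of bar_c in the frame of lamp_pivot between -0.03 and 0.03 m and x of bar_c in the frame of lamp_pivot above 0.05 m and height (world z) of bar_a between 0.008 and 0.032 m and height (world z) of bar_b between 0.008 and 0.032 m)) and value of joint vise_jaw between 0.0435 and 0.0485 m and linear speed of each of bar_a, bar_b, bar_c below 0.01 m/s and velocity of joint lamp_swivel between -0.05 and 0.05 rad/s and velocity of joint lamp_head between -0.05 and 0.05 rad/s); the robot touches nothing.
It fails at once if a bystander (oil_bottle) is knocked about (moved over 40 mm) (distance of oil_bottle from where it was at the start of the episode above 0.04 m).
It fails at once if a bystander (v_block) is knocked about (moved over 40 mm) (distance of v_block from where it was at the start of the episode above 0.04 m).
It fails at once if a bystander (screwdriver) is knocked about (moved over 40 mm) (distance of screwdriver from where it was at the start of the episode above 0.04 m).
It also fails if it takes over 72 s, if anything falls off the work surface, if the arm or the gripper's body presses on something with over 40 N, if the wrist force passes 120 N, or if a joint passes its speed limit or range.

## Robot

A 6-joint arm with a two-finger parallel gripper is mounted at the origin on the work surface. World frame = base frame: x ahead of the robot, y to its left, z up, the work surface at z = 0. Lengths are in m, angles in rad, forces in N, time in s.
With the tool pointing down it reaches from about 0.4 to 0.925 m from the base axis. Payload 12.5 kg.
Tool frame: the origin (TCP) lies midway between the tips of the shut fingers; the grasp point (between the pads) lies 19 mm behind it (bot.hold_point_z is the distance from the TCP to the grasp point, in m); z points along the fingers, y is the direction in which the jaws open and shut (so a half turn about z gives the same grasp; the last joint's range is limited). The gripper opens to 95 mm and grips with 3 to 60 N. Pads are 20 mm wide; open, the fingers measure 119 mm over their backs; the gripper's body (75 mm by 180 mm) begins 59 mm behind the grasp point.
Start: joints at [-1.329, 0.491, 1.559, -0, 1.092, -0.106], TCP at [0.213, -0.588, 0.215] pointing down, gripper open.
Joint ranges: [-3.1, 3.1], [-0.84, 2.19], [0.05, 2.79], [-1.13, 4.28], [0.06, 2.93], [-2.69, 2.69]. Speed limits (rad/s): [2.22, 2.22, 2.79, 3.14, 3.14, 3.14].

## Interface

Orientations are given as a rotation vector (axis times angle).
In Python, from rig import bot, vision gives the robot as it stands.
- The arm moves only by the tool arm_command, never from a script. Its argument "plan" is a list of rows, each a list of 5 numbers: the shift along the tool's x, y, z in cm, then the turn about the tool's z in degrees, then the gripper's target within -1 to 1 (shut at 1, half-way at 0, fully open at -1). In form: [[x, y, z, turn, gripper], ...]. A call has 1 to 10 rows; each row shifts and turns the commanded pose from where the row before left it, along the tool's axes as they then stand; what a row does not reach is not made up. A row lasts 1/10 s, in which the tool goes at most 50 mm and 8.59 degrees, less where a joint would pass 70% of its speed; a pose out of reach is approached as far as the arm can. A call with a gripper value outside its range is refused whole. The fingers move at their own pace and stop on an object; "force" is the grip in N (left out, the last holds). Time passes only in rows, so rows that do not move let the fingers close. It gives the time, the measured TCP pose, the force and the opening at its end, in the units of the state.
- bot.state(): the state, without advancing time (a new reading comes with each control period).
- vision.grab_frame(name): name is "scene" or "top" or "wrist"; returns a dict with "color" (420x560x3 uint8, red, green, blue), "range_z" (420x560 float32, m along the optical axis (not along the pixel's ray), 0 where there is no reading), "camera_matrix" (3x3 intrinsics, pixels), "R" (3x3) and "t" (3): a world point X has camera coordinates R X + t. Camera axes: x right, y down, z forward; pixel columns grow to the right and rows downward; lengths in m; the calibration is good to about 2 mm. A picture is of the moment at which its call begins.
- bot.finish_job(): hands the job in, once; it reports no verdict.
The state is a dict: "time_s": time; "joints": joint angles; "joint_vel": joint speeds; "tau": joint torques, N m; "eef_pos": TCP position; "tool_rot": TCP orientation; "ft_force": force on the tool from outside, world axes, zero at the start; "moment": the same for the moment, N m; "gripper_width": finger opening in m.
Only numpy, scipy, OpenCV 4.12 (cv2) and the standard library are available. Lean on these libraries where they do the work, as an engineer would, in place of code of your own. Each camera call takes 0.05 s, during which the arm holds its last target. There are 200 camera calls.

## Working session

There is one attempt and no reset: what is moved stays moved. The work goes in short steps, Python scripts to look and compute and a tool call to move; the robot and the scene stay as the last step left them, time stands still between calls to the robot, and variables do not carry over. Pictures are saved under pics/ and viewed, about 8 in all and at most 12, crops included, and the job is handed in when it is done.

Besides the shell and the picture viewer there is one more tool, called after "Request:" as name(argument=value, ...) on one line, values as JSON. arm_command: Moves the arm, as the interface text tells. Its arguments: {"type":"object","properties":{"plan":{"type":"array"},"force":{"type":"number"}},"required":["plan"]}

```bash
ls; mkdir -p pics
cat > h.py <<'E'
from rig import bot, vision
import numpy as np, cv2
def grab(n):
    f=vision.grab_frame(n); np.savez('last_%s.npz'%n,**f); return f
def cloud(f):
    z=f["range_z"]; K=f["camera_matrix"]; v,u=np.indices(z.shape)
    P=np.stack([(u-K[0,2])/K[0,0]*z,(v-K[1,2])/K[1,1]*z,z],-1)
    W=(P-f["t"])@f["R"]; W[z==0]=np.nan; return W
def save(f,name): cv2.imwrite('pics/'+name,f["color"][:,:,::-1])
E
python3 - <<'E'
from h import *
s=bot.state(); print(s)
for n in("scene","top"):
    f=grab(n); save(f,n+"1.png"); print(n,-f["R"].T@f["t"],f["camera_matrix"][0,0])
a=cv2.imread('pics/scene1.png');b=cv2.imread('pics/top1.png')
E
```

```text
pics
{'time_s': 0.0, 'joints': array([-1.32863084e+00,  4.91586887e-01,  1.55948908e+00,  1.00064710e-05,
        1.09174714e+00, -1.05581767e-01]), 'joint_vel': array([-0.00086915,  0.00192839,  0.00015548, -0.00105229, -0.00011184,
       -0.00094419]), 'tau': array([-1.25254686e-03, -6.12647796e+01, -2.58185077e+01,  6.91811275e-02,
        4.82342835e-02, -9.47734861e-05]), 'eef_pos': array([ 0.21295584, -0.58730757,  0.21403114]), 'tool_rot': array([-3.09301538e+00, -5.43272324e-01,  1.17933359e-04]), 'ft_force': array([ 0.37523835, -0.56227982,  0.9602821 ]), 'moment': array([ 0.00140564,  0.01527157, -0.02127959]), 'gripper_width': 0.09496257924943868}
scene [ 1.18758564 -0.21393287  0.83301561] 416.69525411349315
top [0.38945351 0.09363879 1.36800207] 401.843660396477
```

View pics/scene1.png

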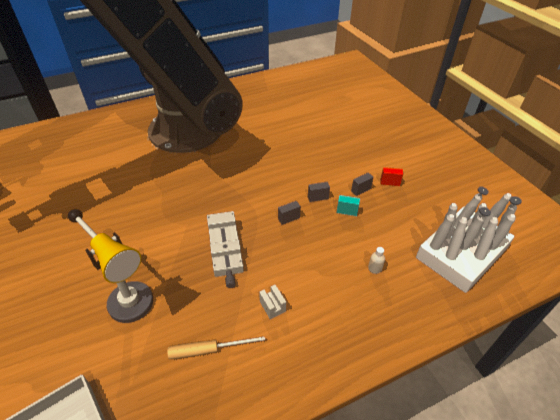

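View pics/top1.png

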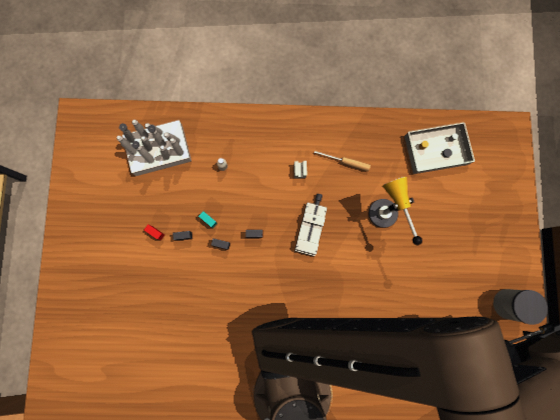

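Scene view: three black bars at (289,212), (319,191), (362,184). The vise is at (225,243) and the lamp foot at (130,300), with its knob at (75,215). In the top view the bars are at (254,234), (219,244), (181,236), the vise at (311,230), the lamp foot at (383,213) and the knob at (417,240).

Run:
```python
from h import *
for n in("top","scene"):
    f=dict(np.load('last_%s.npz'%n)); W=cloud(f); c=f["color"].astype(int); Z=W[...,2]
    print(n,"bench",np.nanmedian(Z[230:260,60:120] if n=="top" else Z[300:330,330:400]))
    dark=(c.max(-1)<75)&(Z>0.012)&(Z<0.07)
    k,l,st,ce=cv2.connectedComponentsWithStats(dark.astype(np.uint8))
    for i in range(1,k):
        if st[i,4]<40: continue
        p=W[l==i]; 
        if np.ptp(p[:,0])>.12 : continue
        ztop=np.percentile(p[:,2],95); q=p[p[:,2]>ztop-.006]
        r=cv2.minAreaRect((q[:,:2]*1000).astype(np.float32))
        print("dark",ce[i].round(),st[i,4],"ztop",ztop.round(4),"rect",np.round(r[0],1),np.round(r[1],1),round(r[2],1))
    for nm,lo,hi,box in [("jawtop",.038,.056,None),("bed",.022,.034,None)]:
        m=(Z>lo)&(Z<hi)&(c.max(-1)-c.min(-1)<60)&(c.min(-1)>70)&(W[...,1]>-.15)&(W[...,1]<.12)&(W[...,0]>.3)&(W[...,0]<.66)
        k,l,st,ce=cv2.connectedComponentsWithStats(m.astype(np.uint8))
        for i in range(1,k):
            if st[i,4]<25: continue
            p=W[l==i]; r=cv2.minAreaRect((p[:,:2]*1000).astype(np.float32))
            print(nm,ce[i].round(),st[i,4],np.median(p[:,2]).round(4),"rect",np.round(r[0],1),np.round(r[1],1),round(r[2],1))
    # lamp
    m=(Z>.1)&(Z<.35)&(c.max(-1)<90)&(W[...,1]<-.05)&(W[...,1]>-.4)&(W[...,0]>.35)
    if n=="top": m[:, 480:]=0
    k,l,st,ce=cv2.connectedComponentsWithStats(m.astype(np.uint8))
    for i in range(1,k):
        if st[i,4]>15: print("knob?",ce[i].round(),st[i,4],np.nanmean(W[l==i],0).round(4),np.nanmax(W[l==i],0).round(3),np.nanmin(W[l==i],0).round(3))
    m=(c[...,0]>150)&(c[...,2]<90)&(c[...,1]>100)&(Z>.1)
    p=W[m]; print("shade",p.shape,p.mean(0).round(4),p.min(0).round(3),p.max(0).round(3))
    m=(Z>.008)&(Z<.03)&(c.max(-1)<90)&(W[...,1]<-.1)&(W[...,1]>-.35)&(W[...,0]>.4)&(W[...,0]<.68)
    p=W[m]; (cc,rr)=cv2.minEnclosingCircle((p[:,:2]*1000).astype(np.float32)) if len(p) else (0,0); print("foot",len(p),cc,rr)
a=cv2.resize(cv2.imread('pics/top1.png')[160:270,280:440],None,fx=5,fy=5,interpolation=2)
cv2.imwrite('pics/topcrop.png',a)
```

```text
top bench -0.0016312185825534716
dark [376. 215.] 105 ztop 0.0241 rect [ 579.  -280.2] [65.4 40.3] 19.3
dark [185. 237.] 56 ztop 0.0512 rect [494.8 365.9] [17.  51.8] 20.8
dark [503. 303.] 291 ztop 0.0671 rect [ 306.6 -689.3] [34.6 92.2] 80.3
dark [321. 394.] 72 ztop 0.065 rect [ 14.8 -82.1] [33.6  7.2] 35.3
jawtop [314. 219.] 185 0.0452 rect [566.6 -64.8] [68.8 30.1] 75.4
jawtop [307. 246.] 224 0.0456 rect [474.2 -42.3] [68.5 34.9] 77.0
bed [316. 209.] 199 0.0277 rect [601.9 -73.1] [68.6 36.6] 77.3
bed [310. 232.] 351 0.0275 rect [522.9 -54.1] [67.8 61.3] 76.6
knob? [392. 200.] 118 [ 0.6063 -0.2761  0.2009] [ 0.65  -0.248  0.23 ] [ 0.579 -0.308  0.103]
knob? [417. 240.] 66 [ 0.4888 -0.3427  0.216 ] [ 0.501 -0.332  0.225] [ 0.478 -0.355  0.206]
shade (406, 3) [ 0.6277 -0.2923  0.2346] [ 0.504 -0.345  0.116] [0.824 0.537 0.252]
foot 285 (611.2374267578125, -260.8347473144531) 88.94849395751953
scene bench -0.0002348469353126984
dark [460.  19.] 126 ztop 0.0669 rect [-248.  1396.5] [41.2 30. ] 40.3
dark [229.  23.] 441 ztop 0.0668 rect [-641.   404.6] [337.2  19.6] 89.9
dark [101.  47.
[... 380 characters left out ...]
] [68.1 37. ] 77.1
jawtop [225. 247.] 330 0.0451 rect [566.5 -60.7] [69.8 32.6] 77.5
bed [223. 233.] 448 0.0276 rect [513.  -48.1] [69.6 52.2] 76.7
bed [227. 261.] 463 0.0275 rect [596.6 -67.8] [69.2 44.2] 76.4
bed [229. 278.] 30 0.0243 rect [644.5 -80.9] [ 9.4 20.3] 69.5
knob? [ 74. 214.] 128 [ 0.4943 -0.3423  0.2138] [ 0.504 -0.33   0.222] [ 0.482 -0.355  0.201]
knob? [117. 238.] 29 [ 0.5906 -0.2753  0.2096] [ 0.595 -0.272  0.219] [ 0.582 -0.28   0.194]
knob? [ 93. 260.] 84 [ 0.6106 -0.3275  0.1944] [ 0.616 -0.322  0.22 ] [ 0.598 -0.333  0.17 ]
shade (924, 3) [0.5363 0.0856 0.2155] [-0.092 -0.333  0.102] [0.85  1.553 0.25 ]
foot 294 (600.6074829101562, -301.38531494140625) 49.0002326965332
```

View pics/topcrop.png

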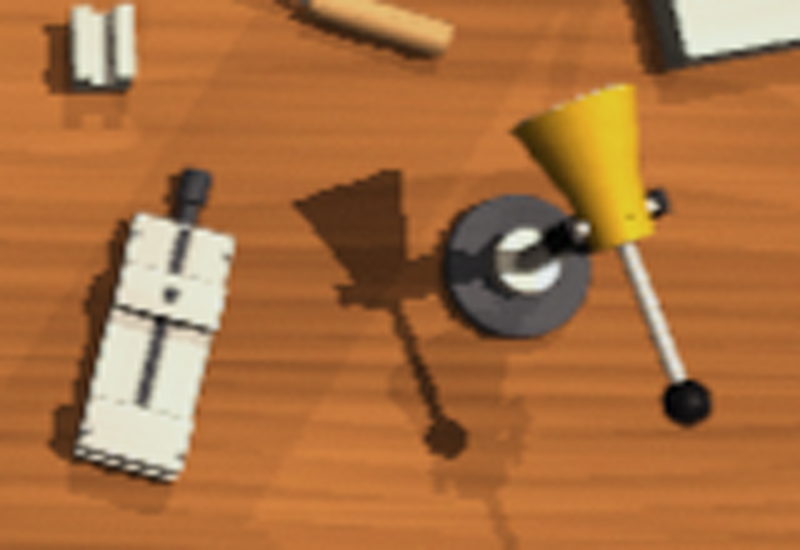

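Measured so far:
- Vise: fixed jaw face at about (0.4917, -0.0446), axis at -13.2°.
- Lamp: foot and pivot at (0.6006, -0.3014), knob at (0.490, -0.343, 0.211).
- Bars: near (0.52, 0.13), (0.49, 0.24), (0.51, 0.37).

The bench, jaw and bed heights and the jaw sizes agree with the text. I'll move over the bars and refine their positions with the wrist camera.

Request:
arm_command(plan=[[0, 0, -3, 8, -1], [0, 0, -3, 8, -1], [0, 0, -3, 8, -1], [0, 0, -3, 8, -1], [4.5, -1.5, 0, 0, -1], [4.5, -1.5, 0, 0, -1], [4.5, -1.5, 0, 0, -1], [4.5, -1.5, 0, 0, -1], [3, -3.5, 0, 0, -1], [1, -4.8, 0, 0, -1]], force=25)

```text
time_s: 1.1
eef_pos: [0.4603, -0.4934, 0.3324]
tool_rot: [-3.123, 0.33, 0.002]
ft_force: [0.7, -0.1, -0.3]
gripper_width: 0.0949
```

Request:
arm_command(plan=[[0, -4.9, 0, 0, -1], [0, -4.9, 0, 0, -1], [0, -4.9, 0, 0, -1], [0, -4.9, 0, 0, -1], [0, -4.9, 0, 0, -1], [0, -4.9, 0, 0, -1], [-1, -4.8, 0, 0, -1], [-1, -4.8, 0, 0, -1], [-1, -4.8, 0, 0, -1], [-1, -4.8, 0, 0, -1]])

```text
time_s: 2.1
eef_pos: [0.5201, -0.0082, 0.3345]
tool_rot: [3.124, -0.331, -0.0]
ft_force: [2.1, -0.9, 0.4]
gripper_width: 0.0953
```

```bash
cat >> h.py <<'E'
from scipy.spatial.transform import Rotation as Ro
def pose():
    s=bot.state(); M=Ro.from_rotvec(s["tool_rot"]).as_matrix(); psi=np.degrees(np.arctan2(M[1,0],M[0,0]))
    print("t",round(s["time_s"],2),"tcp",s["eef_pos"].round(4),"psi",psi.round(2),"w",round(s["gripper_width"],4),"F",s["ft_force"].round(2)); return s["eef_pos"],psi,M
def delta(x,y,z,psi_t):
    p,psi,M=pose(); d=(np.array([x,y,z])-p)*100; a=np.radians(psi_t)
    Mt=np.array([[np.cos(a),np.sin(a),0],[np.sin(a),-np.cos(a),0],[0,0,-1]])
    print("turn",((psi-psi_t+90)%180-90).round(1),"cm: now-axes",(M.T@d).round(2),"after-turn axes",(Mt.T@d).round(2))
E
python3 - <<'E'
from h import *
pose(); f=grab("wrist"); save(f,"w1.png"); print(f["camera_matrix"][0,0],-f["R"].T@f["t"]); 
W=cloud(f); c=f["color"].astype(int); Z=W[...,2]
m=(Z>.04)&(Z<.056)&(c.max(-1)<110)
k,l,st,ce=cv2.connectedComponentsWithStats(m.astype(np.uint8))
for i in range(1,k):
    if st[i,4]<150: continue
    p=W[l==i]; r=cv2.minAreaRect((p[:,:2]*1000).astype(np.float32)); print(ce[i].round(),st[i,4],np.median(p[:,2]).round(4),np.round(r[0],1),np.round(r[1],1),round(r[2],1))
E
```

```text
t 2.1 tcp [ 0.5201 -0.0082  0.3345] psi -12.09 w 0.0953 F [ 2.07 -0.9   0.38]
294.92419981874025 [ 0.59311995 -0.02457198  0.50415913]
[193. 200.] 526 0.0475 [512.9 136.5] [24.4 56.1] 1.8
[ 58. 236.] 438 0.0474 [501.5 374.9] [22.4 58.1] 6.2
[135. 235.] 516 0.0472 [476.4 246.3] [56.1 24. ] 77.8
```

View pics/w1.png

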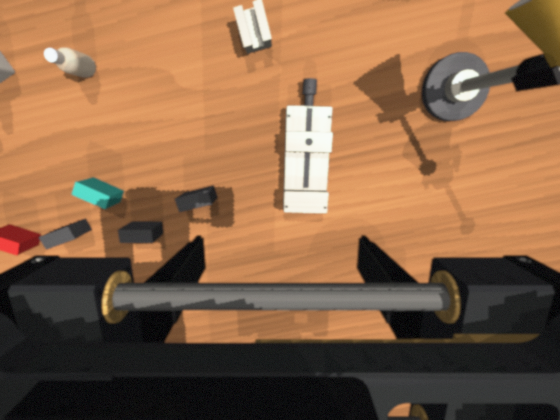

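Wrist view: the bars are at (197,198), (140,232), (66,234), with the vise at (308,160) and the lamp foot at (455,87). The measured sizes of 24x56 mm and tops at 47 mm match the text. I'll go above the first bar and remeasure at rest.

Request:
arm_command(plan=[[-1, -4.5, 2, 0, -1], [-1, -4.5, 2, 0, -1], [-1, -3.5, 0, 0, -1], [0, -1, 0, 0, -1], [0, 0, 0, 0, -1], [0, 0, 0, 0, -1]])

```text
time_s: 2.75
eef_pos: [0.5197, 0.1269, 0.2948]
tool_rot: [3.124, -0.331, 0.0]
ft_force: [0.3, -1.1, 0.4]
gripper_width: 0.095
```

```bash
cat >> h.py <<'E'
def bars(n="wrist"):
    f=grab(n); W=cloud(f); c=f["color"].astype(int); Z=W[...,2]
    m=(Z>.04)&(Z<.056)&(c.max(-1)<110)&(W[...,0]>.3)
    k,l,st,ce=cv2.connectedComponentsWithStats(m.astype(np.uint8))
    for i in range(1,k):
        if st[i,4]<(150 if n=="wrist" else 25): continue
        p=W[l==i]; r=cv2.minAreaRect((p[:,:2]*1000).astype(np.float32)); print(n,ce[i].round(),st[i,4],np.median(p[:,2]).round(4),np.round(r[0],1),np.round(r[1],1),round(r[2],1))
    return f
E
python3 - <<'E'
from h import *
bars(); bars("top"); delta(.513,.1365,.022,1.8)
E
```

```text
wrist [274. 187.] 588 0.0476 [513.6 137.5] [22.9 54.1] 2.3
wrist [122. 229.] 613 0.0473 [500.2 374.4] [24.  56.3] 7.8
wrist [208. 226.] 587 0.0474 [476.3 246.6] [55.8 23.2] 77.5
top [155. 143.] 26 0.0494 [808.  478.5] [21.9 18.8] 37.9
top [182. 235.] 131 0.0464 [501.2 370.5] [24.  56.1] 7.7
top [253. 232.] 82 0.0474 [515.5 133.3] [16.9 52.9] 1.8
top [216. 243.] 60 0.0472 [479.4 254.9] [29.5 23. ] 77.7
top [504. 297.] 43 0.0476 [ 327.6 -686.7] [12.9 57.6] 56.6
t 2.85 tcp [0.5197 0.1264 0.2949] psi -12.16 w 0.095 F [ 0.9  -0.02 -0.09]
turn -14.0 cm: now-axes [-0.87 -0.85 27.29] after-turn axes [-0.64 -1.03 27.29]
```

Request:
arm_command(plan=[[0, 0, 4, -7, -1], [0, 0, 4, -7, -1], [-0.6, -1, 4, 0, -1], [0, 0, 4, 0, -1], [0, 0, 4, 0, -1], [0, 0, 3.5, 0, -1], [0, 0, 2.3, 0, -1], [0, 0, 1.5, 0, -1], [0, 0, 0, 0, -1], [0, 0, 0, 0, -1]])

```text
time_s: 3.85
eef_pos: [0.5136, 0.1367, 0.0222]
tool_rot: [3.141, 0.051, 0.0]
ft_force: [0.2, -0.7, -0.3]
gripper_width: 0.095
```

Request:
arm_command(plan=[[0, 0, 0, 0, 1], [0, 0, 0, 0, 1], [0, 0, 0, 0, 1], [0, 0, 0, 0, 1], [0, 0, 0, 0, 1], [0, 0, 0, 0, 1]])

```text
time_s: 4.45
eef_pos: [0.5132, 0.1375, 0.0219]
tool_rot: [3.141, 0.053, 0.0]
ft_force: [-0.5, -0.8, 1.8]
gripper_width: 0.0559
```

Request:
arm_command(plan=[[0, 0, -1, 0, 1], [0, 0, -2, 0, 1], [0, 0, -2, 0, 1], [0, 0, -1, 0, 1], [0, 0, 0, 0, 1], [0, 0, 0, 0, 1], [0, 0, 0, 0, 1], [0, 0, 0, 0, 1]])

```text
time_s: 5.25
eef_pos: [0.5128, 0.1374, 0.081]
tool_rot: [3.141, 0.053, -0.002]
ft_force: [-0.2, 0.9, -1.9]
gripper_width: 0.056
```

Request:
arm_command(plan=[[0, 0, 0, 0, 1]])

```text
time_s: 5.35
eef_pos: [0.513, 0.1374, 0.0812]
tool_rot: [3.141, 0.053, -0.002]
ft_force: [-0.6, -0.2, -2.1]
gripper_width: 0.0559
```

Request:
arm_command(plan=[[0, 0, 0, 0, 1]])

```text
time_s: 5.45
eef_pos: [0.5131, 0.1374, 0.0815]
tool_rot: [3.141, 0.053, -0.001]
ft_force: [-1.1, -0.1, -1.3]
gripper_width: 0.0559
```

The reading is about 1.8 N, so this one is aluminium. I'll set it back and try the next.

Request:
arm_command(plan=[[0, 0, 2.5, 0, 1], [0, 0, 2.3, 0, 1], [0, 0, 0.9, 0, 1], [0, 0, 0.2, 0, 1], [0, 0, 0, 0, 1], [0, 0, 0, 0, -1], [0, 0, 0, 0, -1], [0, 0, 0, 0, -1], [0, 0, 0, 0, -1], [0, 0, -2, 0, -1]])

```text
time_s: 6.45
eef_pos: [0.5123, 0.1373, 0.0416]
tool_rot: [3.141, 0.053, -0.005]
ft_force: [-0.1, 0.6, -0.7]
gripper_width: 0.0904
```

Request:
arm_command(plan=[[0, 0, -4, 0, -1], [0, 0, -4, 7, -1], [0, 0, 0, 7.5, -1], [0, 0, 0, 0, -1]])

```text
time_s: 6.85
eef_pos: [0.5135, 0.1375, 0.124]
tool_rot: [-3.122, 0.347, -0.004]
ft_force: [-0.2, -0.7, -0.3]
gripper_width: 0.0947
```

Run:
```python
from h import *
delta(.4763,.2466,.022,-12.4)
```

```text
t 6.85 tcp [0.5135 0.1375 0.124 ] psi -12.68 w 0.0947 F [-0.23 -0.65 -0.3 ]
turn -0.3 cm: now-axes [-6.05 -9.81 10.19] after-turn axes [-5.98 -9.85 10.2 ]
```

Request:
arm_command(plan=[[-2, -3.3, 0, 0, -1], [-2, -3.3, 0, 0, -1], [-2, -3.2, 1, 0, -1], [0, 0, 3.2, 0, -1], [0, 0, 3, 0, -1], [0, 0, 2, 0, -1], [0, 0, 1, 0, -1], [0, 0, 0, 0, -1], [0, 0, 0, 0, 1], [0, 0, 0, 0, 1]])

```text
time_s: 7.85
eef_pos: [0.4764, 0.2462, 0.0217]
tool_rot: [-3.122, 0.343, -0.002]
ft_force: [-1.2, -0.3, 1.1]
gripper_width: 0.0842
```

Request:
arm_command(plan=[[0, 0, 0, 0, 1], [0, 0, 0, 0, 1], [0, 0, 0, 0, 1], [0, 0, 0, 0, 1], [0, 0, -1, 0, 1], [0, 0, -2, 0, 1], [0, 0, -2, 0, 1], [0, 0, -1, 0, 1], [0, 0, 0, 0, 1], [0, 0, 0, 0, 1]])

```text
time_s: 8.85
eef_pos: [0.4758, 0.2461, 0.0805]
tool_rot: [3.123, -0.344, -0.0]
ft_force: [-1.0, -0.5, -1.7]
gripper_width: 0.056
```

Request:
arm_command(plan=[[0, 0, 0, 0, 1], [0, 0, 0, 0, 1]])

```text
time_s: 9.05
eef_pos: [0.4756, 0.246, 0.08]
tool_rot: [3.122, -0.344, -0.002]
ft_force: [1.2, 0.5, -1.2]
gripper_width: 0.0555
```

Request:
arm_command(plan=[[0, 0, 0, 0, 1]])

```text
time_s: 9.15
eef_pos: [0.4758, 0.2461, 0.0802]
tool_rot: [3.122, -0.344, -0.001]
ft_force: [0.4, -0.5, -1.3]
gripper_width: 0.0557
```

This one is also light, so bar_c should be the steel one. I'll put this back and lift bar_c to confirm.

Request:
arm_command(plan=[[0, 0, 2.5, 0, 1], [0, 0, 2.3, 0, 1], [0, 0, 0.8, 0, 1], [0, 0, 0.2, 0, 1], [0, 0, 0, 0, 1], [0, 0, 0, 0, -1], [0, 0, 0, 0, -1], [0, 0, 0, 0, -1], [0, 0, 0, 0, -1], [0, 0, -2, 0, -1]])

```text
time_s: 10.15
eef_pos: [0.475, 0.2458, 0.0416]
tool_rot: [3.121, -0.344, -0.005]
ft_force: [-0.2, -0.1, 0.7]
gripper_width: 0.0905
```

Request:
arm_command(plan=[[0, 0, -4, 0, -1], [0, 0, -4, -7, -1], [0, 0, 0, -7, -1], [0, 0, 0, -6, -1], [0, 0, 0, 0, -1]])

```text
time_s: 10.65
eef_pos: [0.476, 0.2462, 0.1233]
tool_rot: [-3.135, -0.206, -0.001]
ft_force: [-0.2, -0.0, 0.5]
gripper_width: 0.0952
```

Run:
```python
from h import *
delta(.5005,.3735,.022,7.8)
```

```text
t 10.65 tcp [0.476  0.2462 0.1233] psi 7.51 w 0.0952 F [-0.21 -0.02  0.47]
turn -0.3 cm: now-axes [  4.09 -12.3   10.13] after-turn axes [  4.16 -12.28  10.13]
```

Request:
arm_command(plan=[[1.1, -3.3, 0, 0, -1], [1.5, -4.5, 0, 0, -1], [1.5, -4.5, 1, 0, -1], [0, 0, 3.2, 0, -1], [0, 0, 3, 0, -1], [0, 0, 2, 0, -1], [0, 0, 0.9, 0, -1], [0, 0, 0, 0, -1], [0, 0, 0, 0, 1], [0, 0, 0, 0, 1]], force=35)

```text
time_s: 11.65
eef_pos: [0.5013, 0.3737, 0.023]
tool_rot: [-3.134, -0.202, -0.003]
ft_force: [-0.7, -0.5, 0.6]
gripper_width: 0.0841
```

Request:
arm_command(plan=[[0, 0, 0, 0, 1], [0, 0, 0, 0, 1], [0, 0, 0, 0, 1], [0, 0, 0, 0, 1], [0, 0, -1, 0, 1], [0, 0, -2, 0, 1], [0, 0, -2, 0, 1], [0, 0, -1, 0, 1], [0, 0, 0, 0, 1], [0, 0, 0, 0, 1]])

```text
time_s: 12.65
eef_pos: [0.5004, 0.3732, 0.0813]
tool_rot: [3.134, 0.203, -0.001]
ft_force: [-0.9, -0.5, -5.5]
gripper_width: 0.0558
```

Request:
arm_command(plan=[[0, 0, 0, 0, 1], [0, 0, 0, 0, 1]])

```text
time_s: 12.85
eef_pos: [0.5004, 0.3732, 0.0809]
tool_rot: [3.134, 0.203, -0.002]
ft_force: [0.2, 0.1, -5.0]
gripper_width: 0.0558
```

Run:
```python
from h import *
u=np.array([.9736,-.228]); t=np.array([.4917,-.0446])+.028*u; print(t)
delta(t[0],t[1],.052,-13.2)
f=bars();
```

```text
[ 0.5189608 -0.050984 ]
t 12.85 tcp [0.5004 0.3732 0.0809] psi 7.43 w 0.0558 F [ 0.24  0.09 -5.04]
turn 20.6 cm: now-axes [-3.64 42.3   2.92] after-turn axes [11.5  40.88  2.89]
wrist [554. 253.] 274 0.0438 [512.6 164.4] [22.9  3.5] 3.4
```

The reading is 5.0 N, so bar_c is the steel bar. I'll carry it over the vise.

Request:
arm_command(plan=[[0, 0, -4, 0, 1], [0, 0, -4, 7, 1], [0, 0, -2, 7, 1], [1, 4, 0, 6.6, 1], [1.5, 4.7, 0, 0, 1], [1.5, 4.7, 0, 0, 1], [1.5, 4.7, 0, 0, 1], [1.5, 4.7, 0, 0, 1], [1.5, 4.7, 0, 0, 1], [1.3, 4.7, 0, 0, 1]])

```text
time_s: 13.9
eef_pos: [0.5274, 0.036, 0.1817]
tool_rot: [3.121, -0.36, 0.0]
ft_force: [1.6, -0.4, -4.3]
gripper_width: 0.0557
```

Request:
arm_command(plan=[[1, 4.5, 0, 0, 1], [0.7, 3, 0, 0, 1], [0, 1, 0, 0, 1], [0, 0, 0, 0, 1], [0, 0, 0, 0, 1]])

```text
time_s: 14.4
eef_pos: [0.5245, -0.048, 0.1817]
tool_rot: [-3.121, 0.36, 0.001]
ft_force: [-0.0, 0.6, -4.8]
gripper_width: 0.0558
```

```bash
cat >> h.py <<'E'
def vise(n):
    f=grab(n); W=cloud(f); c=f["color"].astype(int); Z=W[...,2]
    for nm,lo,hi in [("jaw",.038,.056),("bed",.022,.034)]:
        m=(Z>lo)&(Z<hi)&(c.max(-1)-c.min(-1)<60)&(c.min(-1)>70)&(W[...,1]>-.15)&(W[...,1]<.05)&(W[...,0]>.42)&(W[...,0]<.66)
        k,l,st,ce=cv2.connectedComponentsWithStats(m.astype(np.uint8))
        for i in range(1,k):
            if st[i,4]<60: continue
            p=W[l==i]; r=cv2.minAreaRect((p[:,:2]*1000).astype(np.float32))
            print(n,nm,ce[i].round(),st[i,4],np.median(p[:,2]).round(4),np.round(r[0],1),np.round(r[1],1),round(r[2],1))
    return f
E
python3 - <<'E'
from h import *
delta(.5190,-.0510,.0505,-13.2)
f=vise("wrist"); save(f,"w2.png"); vise("scene")
E
```

```text
t 14.4 tcp [ 0.5245 -0.048   0.1817] psi -13.17 w 0.0558 F [-0.04  0.6  -4.83]
turn 0.0 cm: now-axes [-0.46  0.42 13.12] after-turn axes [-0.47  0.42 13.12]
wrist jaw [283. 160.] 1980 0.0456 [565.8 -61.4] [70.1 29.5] 76.5
wrist bed [284.  78.] 291 0.0237 [644.5 -80.7] [15.5 21. ] 77.4
wrist bed [284. 126.] 2439 0.0277 [598.1 -69.3] [70.  37.9] 76.5
wrist bed [283. 200.] 3135 0.0276 [519.6 -50.3] [69.8 59.2] 76.9
scene jaw [221. 219.] 298 0.0451 [475.8 -39.1] [68.1 36.3] 77.0
scene jaw [225. 247.] 330 0.0451 [566.2 -60.7] [69.8 34.5] 77.9
scene bed [223. 233.] 441 0.0275 [513.4 -47.9] [69.2 53.2] 75.8
scene bed [227. 261.] 455 0.0275 [597.2 -67.9] [69.4 42.6] 75.6
```

View pics/w2.png

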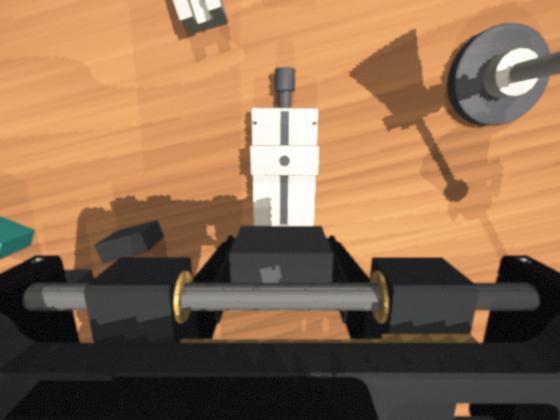

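The bar hangs at (282,252), in line with the vise at column 284. The bed between the jaws is clear, with a gap of about 60 mm. Lowering it now.

Request:
arm_command(plan=[[-0.45, 0.4, 0, 0, 1], [0, 0, 4, 0, 1], [0, 0, 4, 0, 1], [0, 0, 2.5, 0, 1], [0, 0, 1.3, 0, 1], [0, 0, 0.7, 0, 1], [0, 0, 0.2, 0, 1], [0, 0, 0, 0, 1], [0, 0, 0, 0, 1]])

```text
time_s: 15.4
eef_pos: [0.5198, -0.0516, 0.0556]
tool_rot: [3.121, -0.36, 0.002]
ft_force: [-0.2, -0.6, -4.5]
gripper_width: 0.056
```

Request:
arm_command(plan=[[0, 0, 0.2, 0, 1], [0, 0, 0, 0, 1], [0, 0, 0, 0, 1]])

```text
time_s: 15.7
eef_pos: [0.5194, -0.0516, 0.053]
tool_rot: [3.121, -0.36, 0.001]
ft_force: [1.1, 1.1, -5.1]
gripper_width: 0.0558
```

Request:
arm_command(plan=[[0, 0, 0.15, 0, 1], [0, 0, 0, 0, 1], [0, 0, 0, 0, 1]])

```text
time_s: 16.0
eef_pos: [0.5194, -0.0516, 0.0513]
tool_rot: [3.121, -0.36, -0.0]
ft_force: [0.5, -0.3, -4.8]
gripper_width: 0.0558
```

Request:
arm_command(plan=[[0, 0, 0.1, 0, 1], [0, 0, 0, 0, 1], [0, 0, 0, 0, 1]])

```text
time_s: 16.3
eef_pos: [0.5193, -0.0516, 0.0503]
tool_rot: [3.121, -0.36, -0.0]
ft_force: [0.6, -0.3, -5.0]
gripper_width: 0.0559
```

Request:
arm_command(plan=[[0, 0, 0.1, 0, 1], [0, 0, 0, 0, 1], [0, 0, 0, 0, 1]])

```text
time_s: 16.6
eef_pos: [0.5195, -0.0516, 0.0501]
tool_rot: [3.121, -0.36, 0.001]
ft_force: [-4.0, 0.7, 7.5]
gripper_width: 0.0558
```

Request:
arm_command(plan=[[0, 0, 0.05, 0, 1], [0, 0, 0, 0, 1], [0, 0, 0, 0, 1]])

```text
time_s: 16.9
eef_pos: [0.5194, -0.0516, 0.0501]
tool_rot: [3.121, -0.36, 0.002]
ft_force: [-4.7, 0.8, 13.8]
gripper_width: 0.0553
```

The bar touches down at TCP z of 0.050, as expected. Releasing and rising.

Request:
arm_command(plan=[[0, 0, -0.05, 0, 1], [0, 0, 0, 0, -1], [0, 0, 0, 0, -1], [0, 0, 0, 0, -1], [0, 0, 0, 0, -1], [0, 0, -0.5, 0, -1], [0, 0, -3, 0, -1], [0, 0, -4, 0, -1], [0, 0, -4, 0, -1], [0, 0, -4, 0, -1]])

```text
time_s: 17.9
eef_pos: [0.5191, -0.0515, 0.2063]
tool_rot: [3.121, -0.36, 0.0]
ft_force: [-0.1, -0.6, 0.7]
gripper_width: 0.0952
```

Request:
arm_command(plan=[[-1, 0, -2, 0, -1], [0, 0, 0, 0, -1], [0, 0, 0, 0, -1], [0, 0, 0, 0, -1]])

```text
time_s: 18.3
eef_pos: [0.5094, -0.0493, 0.2233]
tool_rot: [-3.121, 0.36, 0.003]
ft_force: [0.6, 0.7, -0.5]
gripper_width: 0.0949
```

Run:
```python
from h import *
pose()
for n in("wrist","scene"):
    f=vise(n); save(f,n+"3.png"); W=cloud(f); c=f["color"]
    m=(abs(W[...,2]-.076)<.005)&(c.max(-1)<110)&(abs(W[...,0]-.52)<.07)&(abs(W[...,1]+.05)<.07)
    p=W[m]; r=cv2.minAreaRect((p[:,:2]*1000).astype(np.float32)); print("bar",len(p),np.median(p[:,2]),r)
    if n=="wrist": print(np.argwhere(m).mean(0))
    u=np.array([.9736,-.228]); d=np.array(r[0])-[491.7,-44.6]; print(d@u, d@[.228,.9736])
```

```text
t 18.3 tcp [ 0.5094 -0.0493  0.2233] psi -13.18 w 0.0949 F [ 0.59  0.71 -0.54]
wrist jaw [279. 143.] 1569 0.0456 [565.5 -61.1] [69.9 28.3] 76.9
wrist jaw [279. 221.] 1584 0.0455 [473.4 -39.3] [69.6 35.2] 76.2
wrist bed [280.  70.] 229 0.0239 [644.6 -80.8] [13.9 21.4] 76.7
wrist bed [279. 113.] 1983 0.0277 [598.9 -69.4] [70.1 38.6] 76.8
wrist bed [278. 176.] 1416 0.0277 [519.4 -50.3] [69.9 61.3] 76.7
bar 794 0.07551235998656104 ((518.8365478515625, -51.3099365234375), (52.6137580871582, 24.580698013305664), 75.74272155761719)
[188.36775819 277.90806045]
27.95000851562501 -0.3456612890624961
scene jaw [221. 217.] 188 0.0454 [474.8 -38.9] [68.1 35.5] 76.7
scene jaw [225. 247.] 330 0.0452 [566.6 -60.8] [69.4 34.5] 74.8
scene bed [225. 236.] 128 0.0275 [513. -48.] [68.4 50.7] 76.9
scene bed [227. 261.] 465 0.0274 [599.1 -68.6] [69.3 44.6] 77.6
bar 158 0.07525948192468782 ((522.0897216796875, -51.33925247192383), (54.68220138549805, 22.59518814086914), 77.2828369140625)
31.123982590942394 0.3675203363037154
```

View pics/wrist3.png

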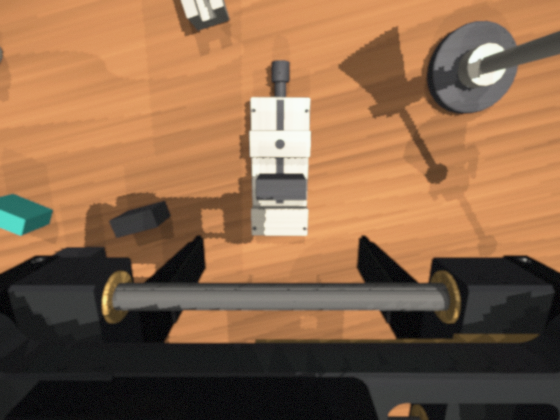

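The bar stands at (281,187) between the open jaws, 28 to 31 mm from the fixed face and within 1 mm of the middle. Next I'll shut the fingers behind the jaw and push.

Request:
arm_command(plan=[[3, 0, 0, 0, 1], [4, 0, 0, 0, 1], [2.8, 0, 1, 0, 1], [0, 0, 3, 0, 1], [0, 0, 4, 0, 1], [0, 0, 4, 0, 1], [0, 0, 4, 0, 1], [0, 0, 1.6, 0, 1], [0, 0, 0.9, 0, 1], [0, 0, 0, 0, 1]])

```text
time_s: 19.4
eef_pos: [0.6046, -0.0715, 0.0379]
tool_rot: [-3.121, 0.36, 0.004]
ft_force: [-0.2, -0.2, 0.1]
gripper_width: 0.0206
```

Run:
```python
from h import *
p,_,_=pose(); u=np.array([.9736,-.228]); d=p[:2]-[.4917,-.0446]; print(d@u,d@[.228,.9736])
```

```text
t 19.4 tcp [ 0.6046 -0.0715  0.0379] psi -13.18 w 0.0206 F [-0.19 -0.2   0.1 ]
0.11604524660411583 -0.0004944863281497115
```

Request:
arm_command(plan=[[0, 0, 0.4, 0, 1], [0, 0, 0, 0, 1], [-0.4, 0, 0, 0, 1], [-0.4, 0, 0, 0, 1], [-0.4, 0, 0, 0, 1], [-0.3, 0, 0, 0, 1], [-0.3, 0, 0, 0, 1], [-0.3, 0, 0, 0, 1], [-0.3, 0, 0, 0, 1], [-0.3, 0, 0, 0, 1]])

```text
time_s: 20.4
eef_pos: [0.5788, -0.0655, 0.0354]
tool_rot: [3.121, -0.36, 0.001]
ft_force: [1.6, -0.4, 1.1]
gripper_width: 0.0006
```

Request:
arm_command(plan=[[-0.3, 0, 0, 0, 1], [-0.3, 0, 0, 0, 1], [-0.3, 0, 0, 0, 1], [-0.3, 0, 0, 0, 1], [-0.2, 0, 0, 0, 1], [-0.2, 0, 0, 0, 1], [0, 0, 0, 0, 1]])

```text
time_s: 21.1
eef_pos: [0.5629, -0.0617, 0.0353]
tool_rot: [-3.121, 0.36, 0.001]
ft_force: [3.9, 0.6, 0.3]
gripper_width: 0.0005
```

Request:
arm_command(plan=[[-0.2, 0, 0, 0, 1], [-0.2, 0, 0, 0, 1], [-0.2, 0, 0, 0, 1], [-0.1, 0, 0, 0, 1], [0, 0, 0, 0, 1], [0, 0, 0, 0, 1]])

```text
time_s: 21.7
eef_pos: [0.5561, -0.0602, 0.0353]
tool_rot: [3.121, -0.36, -0.001]
ft_force: [3.0, 0.8, 1.5]
gripper_width: 0.0004
```

Request:
arm_command(plan=[[-0.1, 0, 0, 0, 1], [-0.1, 0, 0, 0, 1], [0, 0, 0, 0, 1]])

```text
time_s: 22.0
eef_pos: [0.5543, -0.0598, 0.0353]
tool_rot: [3.121, -0.36, -0.0]
ft_force: [5.1, 1.7, 0.6]
gripper_width: 0.0003
```

Request:
arm_command(plan=[[-0.1, 0, 0, 0, 1], [-0.1, 0, 0, 0, 1], [0, 0, 0, 0, 1]])

```text
time_s: 22.3
eef_pos: [0.5535, -0.0596, 0.0354]
tool_rot: [3.12, -0.36, 0.004]
ft_force: [8.2, 0.9, -2.9]
gripper_width: 0.0003
```

Request:
arm_command(plan=[[-0.1, 0, 0, 0, 1], [-0.1, 0, 0, 0, 1], [0, 0, 0, 0, 1]])

```text
time_s: 22.6
eef_pos: [0.5535, -0.0596, 0.0355]
tool_rot: [3.12, -0.361, 0.011]
ft_force: [17.4, -0.2, -8.2]
gripper_width: 0.0003
```

The jaw has stopped solidly, with 17 N and no further motion. Backing off to check.

Request:
arm_command(plan=[[0.5, 0, 0, 0, 1], [1, 0, 0, 0, 1], [0.5, 0, -1, 0, 1], [0, 0, -4, 0, 1], [0, 0, -4, 0, 1], [0, 0, -4, 0, 1], [0, 0, -4, 0, 1], [-2, 0, -4, 0, -1], [-4, 0, -4, 0, -1], [-4, 0, -2, 0, -1]])

```text
time_s: 23.6
eef_pos: [0.4764, -0.0416, 0.3035]
tool_rot: [3.12, -0.36, 0.004]
ft_force: [-0.4, -0.3, -0.2]
gripper_width: 0.0191
```

Request:
arm_command(plan=[[-2, 0, 0, 0, -1], [0, 0, 0, 0, -1], [0, 0, 0, 0, -1]])

```text
time_s: 23.9
eef_pos: [0.4579, -0.0372, 0.3013]
tool_rot: [3.121, -0.36, 0.001]
ft_force: [1.3, 0.1, -0.3]
gripper_width: 0.043
```

Run:
```python
from h import *
pose()
u=np.array([.9736,-.228])
for n in("wrist","top"):
    f=vise(n); save(f,n+"4.png"); W=cloud(f); c=f["color"].astype(int)
    if n=="wrist":
        m=(abs(W[...,2]-.076)<.005)&(c.max(-1)<110)&(abs(W[...,0]-.51)<.07)&(abs(W[...,1]+.05)<.07)
        p=W[m]; r=cv2.minAreaRect((p[:,:2]*1000).astype(np.float32)); print("bar",len(p),np.median(p[:,2]),r)
        d=np.array(r[0])-[491.7,-44.6]; print(d@u, d@[.228,.9736])
    Z=W[...,2]; m=(Z>.17)&(Z<.26)&(c.max(-1)<90)&(abs(W[...,1]+.35)<.06)&(W[...,0]<.54)&(W[...,0]>.4)
    p=W[m]; print("knob",len(p)); 
    if len(p): print(p.mean(0),p.min(0),p.max(0))
f=grab("scene"); W=cloud(f); c=f["color"].astype(int); Z=W[...,2]
m=(Z>.17)&(Z<.26)&(c.max(-1)<90)&(abs(W[...,1]+.35)<.06)&(W[...,0]<.54)&(W[...,0]>.4); p=W[m]; print("knob scene",len(p))
if len(p):
    from scipy.optimize import least_squares
    print(p.mean(0),p.min(0),p.max(0), least_squares(lambda q:np.linalg.norm(p-q,axis=1)-.014,p.mean(0)+[-.007,0,-.007],loss="soft_l1",f_scale=.002).x)
```

```text
t 23.9 tcp [ 0.4579 -0.0372  0.3013] psi -13.17 w 0.043 F [ 1.25  0.12 -0.28]
wrist jaw [280. 131.] 1115 0.0457 [527.6 -52.5] [69.  29.4] 76.8
wrist jaw [279. 172.] 1064 0.0456 [472.9 -38.8] [70.  35.3] 76.7
wrist bed [280.  39.] 163 0.0239 [644.2 -80.5] [13.7 21.2] 77.0
wrist bed [279.  91.] 2828 0.0277 [580.4 -64.9] [70.1 76. ] 76.4
wrist bed [258. 150.] 66 0.0274 [508.4 -14.9] [ 5.8 23. ] 74.1
bar 86 0.07540946985241287 ((502.8317565917969, -46.81559371948242), (51.22374725341797, 20.947547912597656), 77.1011962890625)
11.34303358581544 0.3809384576416054
knob 0
top bed [316. 207.] 111 0.0283 [606.8 -70.7] [34.2 72.1] 4.1
knob 67
[ 0.48891872 -0.34267629  0.21608319] [ 0.47778783 -0.35377308  0.20572538] [ 0.50161337 -0.33287501  0.22442532]
knob scene 113
[ 0.49541733 -0.34265582  0.21360063] [ 0.48581794 -0.35487985  0.201883  ] [ 0.502932   -0.32977993  0.22151242] [ 0.48822254 -0.3426961   0.20581951]
```

View pics/wrist4.png

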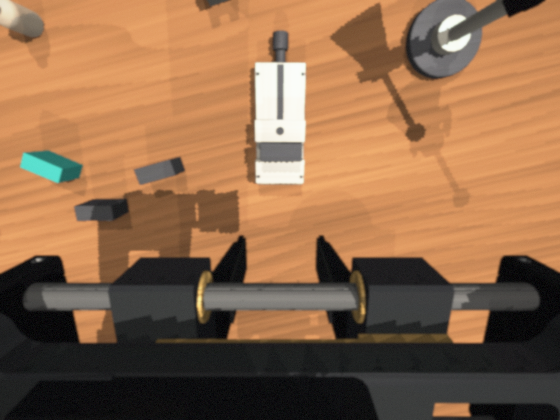

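The wrist view shows the bar at (280,152) clamped between both jaws: gap about 24 mm, bar centre about 12 mm from the fixed face, 0.4 mm off middle. Now the lamp knob, at (0.489, -0.343, 0.209).

Request:
arm_command(plan=[[0, 0, 0, -8.4, -1], [0, 0, 0, -8.4, -1], [0, 0, 0, -8.4, -1], [0, 0, 0, -8.4, -1], [0, 0, 0, 0, -1]])

```text
time_s: 24.55
eef_pos: [0.4582, -0.0373, 0.3]
tool_rot: [-3.091, -0.56, 0.002]
ft_force: [0.2, 0.2, -0.1]
gripper_width: 0.093
```

Run:
```python
from h import *
delta(.489,-.343,.19,20.5)
```

```text
t 24.55 tcp [ 0.4582 -0.0373  0.3   ] psi 20.55 w 0.093 F [ 0.25  0.16 -0.11]
turn 0.0 cm: now-axes [-7.83 29.71 10.99] after-turn axes [-7.82 29.71 11.  ]
```

Request:
arm_command(plan=[[-1.5, 3, 0, 0, -1], [-1.5, 4.5, 0, 0, -1], [-1.5, 4.5, 0, 0, -1], [-1.5, 4.5, 0, 0, -1], [-1.2, 4.5, 0, 0, -1], [-0.6, 4.5, 0, 0, -1], [0, 3.5, 0, 0, -1], [0, 0.7, 0, 0, -1], [0, 0, 2, 0, -1], [0, 0, 0, 0, -1]])

```text
time_s: 25.55
eef_pos: [0.4876, -0.342, 0.2781]
tool_rot: [-3.089, -0.551, 0.005]
ft_force: [-0.1, -0.0, -0.2]
gripper_width: 0.0954
```

Request:
arm_command(plan=[[0, 0, 3, 0, -1], [0, 0, 3, 0, -1], [0, 0, 2, 0, -1], [0, 0, 1, 0, -1], [0, 0, 0, 0, -1], [0, 0, 0, 0, 0]], force=15)

```text
time_s: 26.15
eef_pos: [0.4887, -0.3427, 0.1918]
tool_rot: [3.091, 0.556, 0.001]
ft_force: [0.7, 0.2, 0.4]
gripper_width: 0.091
```

Run:
```python
from h import *
delta(.489,-.343,.19,20.5)
f=grab("wrist"); save(f,"w5.png"); f=grab("scene"); save(f,"s5.png")
a=cv2.resize(f["color"][170:330,20:200,::-1],None,fx=2.2,fy=2.2); b=cv2.resize(cv2.imread('pics/w5.png'),(400,352)); cv2.imwrite('pics/m5.png',np.hstack([a,b]))
```

```text
t 26.15 tcp [ 0.4887 -0.3427  0.1918] psi 20.41 w 0.091 F [0.71 0.23 0.42]
turn -0.1 cm: now-axes [0.02 0.03 0.18] after-turn axes [0.02 0.03 0.18]
```

View pics/m5.png

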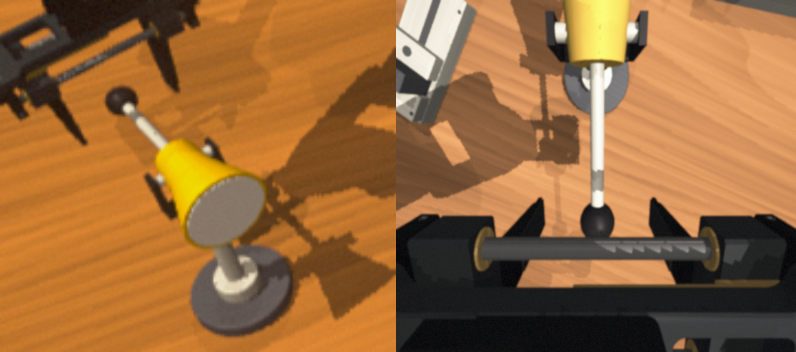

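The knob sits between the fingers (left panel (121,100), right panel (597,220)). I'll grip it and swing about 90° along the arc.

Request:
arm_command(plan=[[0, 0, 0.15, 0, 1], [0, 0, 0, 0, 1], [0, 0, 0, 0, 1], [0, 0, 0, 0, 1], [0, 0, 0, 0, 1], [0, 0, 0, 0, 1], [0, 0, 0, 0, 1]])

```text
time_s: 26.95
eef_pos: [0.4882, -0.3427, 0.1892]
tool_rot: [3.092, 0.557, -0.0]
ft_force: [0.5, -0.3, -1.1]
gripper_width: 0.0284
```

Request:
arm_command(plan=[[0.06, 1.2, 0, -6, 1], [0.06, 1.2, 0, -6, 1], [0.06, 1.2, 0, -6, 1], [0.06, 1.2, 0, -6, 1], [0, 0, 0, 0, 1]])

```text
time_s: 27.45
eef_pos: [0.5143, -0.3836, 0.189]
tool_rot: [2.907, 1.19, 0.0]
ft_force: [-0.1, 0.8, 1.2]
gripper_width: 0.0267
```

Request:
arm_command(plan=[[0.16, 1.2, 0, -6, 1], [0.16, 1.2, 0, -6, 1], [0.1, 1.2, 0, -6, 1], [0.06, 1.2, 0, -6, 1], [0.06, 1.2, 0, -6, 1], [0, 0, 0, 0, 1]])

```text
time_s: 28.05
eef_pos: [0.5664, -0.4133, 0.1891]
tool_rot: [2.5, 1.899, -0.003]
ft_force: [-1.9, -9.0, -0.3]
gripper_width: 0.0271
```

Request:
arm_command(plan=[[0.06, 1.2, 0, -6, 1], [0.06, 1.2, 0, -6, 1], [0.06, 1.2, 0, -6, 1], [0, 0, 0, 0, 1]])

```text
time_s: 28.45
eef_pos: [0.6027, -0.417, 0.1892]
tool_rot: [2.171, 2.266, -0.003]
ft_force: [0.7, -8.7, 0.4]
gripper_width: 0.0271
```

Run:
```python
from h import *
p,psi,M=pose(); print(p-[.6006,-.3014,.191], np.degrees(np.arctan2(p[1]+.3014,p[0]-.6006)))
f=grab("top"); save(f,"t6.png"); f=grab("scene"); save(f,"s6.png")
a=cv2.resize(f["color"][170:330,20:200,::-1],None,fx=2.2,fy=2.2); b=cv2.resize(cv2.imread('pics/t6.png')[160:280,280:440],(396,352)); cv2.imwrite('pics/m6.png',np.hstack([a,b]))
```

```text
t 28.45 tcp [ 0.6027 -0.417   0.1892] psi 92.45 w 0.0271 F [ 0.68 -8.75  0.4 ]
[ 0.00214921 -0.11561548 -0.00180847] -88.93503483464623
```

View pics/m6.png

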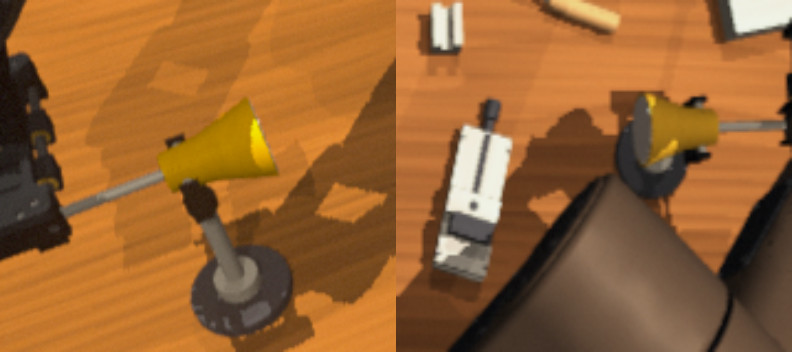

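Request:
arm_command(plan=[[-0.1, 1.2, 0, -6, 1], [0, 1.2, 0, -6, 1], [0.06, 1.25, 0, -6.4, 1], [0, 0, 0, 0, 1], [0.04, 0, -1, 0, 1], [0.13, 0, -1, 0, 1], [0.22, 0, -1, 0, 1], [0.3, 0, -1, 0, 1], [0, 0, 0, 0, 1], [0, 0, 0, 0, 1]])

```text
time_s: 29.55
eef_pos: [0.6354, -0.4047, 0.2301]
tool_rot: [1.783, 2.585, -0.001]
ft_force: [-0.8, -0.7, 1.5]
gripper_width: 0.0269
```

Run:
```python
from h import *
delta(.636,-.394,.268-.019,110.9)
```

```text
t 29.55 tcp [ 0.6354 -0.4047  0.2301] psi 110.8 w 0.0269 F [-0.76 -0.7   1.48]
turn -0.1 cm: now-axes [ 0.98  0.43 -1.89] after-turn axes [ 0.98  0.43 -1.89]
```

Request:
arm_command(plan=[[0.4, 0.2, -0.95, 0, 1], [0.5, 0.23, -0.95, 0, 1], [0, 0, 0, 0, 1], [0, 0, 0, 0, 1], [0, 0, 0, 0, 1]])

```text
time_s: 30.05
eef_pos: [0.6366, -0.3945, 0.2484]
tool_rot: [1.783, 2.585, 0.0]
ft_force: [1.5, -1.9, 2.8]
gripper_width: 0.027
```

```bash
cat >> h.py <<'E'
def lamp(tag):
    # shade axis: yellow points from scene + top, fit cone axis by given pivot: cluster mean direction
    for n in("scene","top"):
        f=grab(n); save(f,n+tag+".png"); W=cloud(f); c=f["color"].astype(int)
        m=(c[...,0]>110)&(c[...,2]<70)&(c[...,1]>70)&(c[...,0]-c[...,2]>80)&(np.linalg.norm(W-[.6006,-.3014,.21],axis=-1)<.1)
        m=cv2.erode(m.astype(np.uint8),np.ones((2,2)))>0
        p=W[m]
        # cone: radius at distance s along axis = r0 + k s, through pivot
        from scipy.optimize import least_squares
        def res(q):
            d=np.array([np.cos(q[1])*np.cos(q[0]),np.cos(q[1])*np.sin(q[0]),-np.sin(q[1])]); v=p-np.array([.6006,-.3014,.21])
            s=v@d; r=np.linalg.norm(v-s[:,None]*d,axis=1); return r-(.038+q[2]*(s-.07))
        o=least_squares(res,[1.93,.5,.25],loss="soft_l1",f_scale=.003)
        d=np.array([np.cos(o.x[1])*np.cos(o.x[0]),np.cos(o.x[1])*np.sin(o.x[0]),-np.sin(o.x[1])])
        print(n,len(p),"yaw,tilt deg",np.degrees(o.x[:2]),o.x[2],"rms",np.sqrt(np.mean(o.fun**2)))
        v=np.array([.5034,-.0473,.052])-[.6006,-.3014,.21]; s=v@d; print("  miss",(v-s*d).round(4))
        k=(np.linalg.norm(W-[.636,-.394,.268],axis=-1)<.04)&(c.max(-1)<70); print("  knob?",k.sum(), W[k].mean(0) if k.any() else 0)
E
python3 - <<'E'
from h import *
delta(.636,-.394,.268-.019,110.9); lamp("7")
E
```

```text
t 30.05 tcp [ 0.6366 -0.3945  0.2484] psi 110.83 w 0.027 F [ 1.45 -1.87  2.78]
turn -0.1 cm: now-axes [ 0.07 -0.04 -0.06] after-turn axes [ 0.07 -0.04 -0.06]
scene 1221 yaw,tilt deg [119.76975789  29.19730121] 0.3128832301777186 rms 0.0021402763050112662
  miss [ 0.0379  0.0179 -0.0059]
  knob? 72 [ 0.65407224 -0.38761029  0.25593453]
top 467 yaw,tilt deg [120.05442468  30.92133847] 0.2714122627567705 rms 0.003045346505644659
  miss [0.0367 0.0227 0.0021]
  knob? 20 [ 0.64714923 -0.38313119  0.27239789]
```

The cone fit suggests a yaw about 9° beyond what I planned. I'll cross-check the foot centre and the rod direction.

Run:
```python
from h import *
from scipy.optimize import least_squares
g={n:(dict(np.load('last_%s.npz'%n)) if n!="wrist" else grab("wrist")) for n in("wrist","scene","top")}
save(g["wrist"],"w8.png")
P=[]
for n,f in g.items():
    W=cloud(f); c=f["color"].astype(int); Z=W[...,2]
    near=np.hypot(W[...,0]-.6,W[...,1]+.3)<.065
    m=near&(Z>.006)&(Z<.03)&(c.max(-1)<110)
    p=W[m][:,:2]*1000
    if len(p)>30:
        print(n,"foot",len(p),cv2.minEnclosingCircle(p.astype(np.float32)),np.median(W[m][:,2]))
    m=near&(Z>.04)&(Z<.15); p=W[m]; print("  post",len(p),np.median(p,0) if len(p) else 0, p.min(0) if len(p) else 0,p.max(0) if len(p) else 0)
    m=(c[...,0]>110)&(c[...,2]<70)&(c[...,0]-c[...,2]>80)&(np.linalg.norm(W-[.6006,-.3014,.21],axis=-1)<.1)
    m=cv2.erode(m.astype(np.uint8),np.ones((2,2)))>0; P.append(W[m])
    # rod: whitish points between shade and knob
    a=np.array([.636,-.394,.268])-[.6006,-.3014,.21]; a/=np.linalg.norm(a); v=W-[.6006,-.3014,.21]; s=v@a
    r=np.linalg.norm(v-s[...,None]*a,axis=-1)
    m=(s>.03)&(s<.095)&(r<.02)&(c.min(-1)>90)&(c.max(-1)-c.min(-1)<50); q=W[m]
    if len(q)>15:
        l=cv2.fitLine(q.astype(np.float32),cv2.DIST_HUBER,0,.01,.01).ravel(); d=l[:3]*np.sign(l[1])
        print(n,"rod",len(q),"yaw",np.degrees(np.arctan2(d[1],d[0])),"tilt",np.degrees(np.arcsin(-d[2])),"pt",l[3:])
p=np.vstack(P)
def res(q):
    d=np.array([np.cos(q[1])*np.cos(q[0]),np.cos(q[1])*np.sin(q[0]),-np.sin(q[1])]); v=p-np.array([q[3],q[4],.21])
    s=v@d; r=np.linalg.norm(v-s[:,None]*d,axis=1); return r-(.038+q[2]*(s-.07))
o=least_squares(res,[1.93,.5,.25,.6,-.3],loss="soft_l1",f_scale=.002); print("cone free",len(p),np.degrees(o.x[:2]),o.x[2:])
cv2.imwrite('pics/m8.png',np.hstack([cv2.resize(g["wrist"]["color"][:,:,::-1],(448,336)),cv2.resize(g["scene"]["color"][190:330,50:190,::-1],(336,336))]))
```

```text
wrist foot 267 ((597.344970703125, -304.598388671875), 47.67732238769531) 0.017578622514450182
  post 0 0 0 0
wrist rod 1553 yaw 113.70883 tilt 28.943542 pt [ 0.6176085  -0.3524394   0.24350278]
scene foot 1036 ((597.2842407226562, -301.1966247558594), 50.72602081298828) 0.017219998085142595
  post 279 [ 0.60350314 -0.30139666  0.09336611] [ 0.58663966 -0.31611383  0.04008827] [ 0.61317233 -0.28519949  0.14867523]
top foot 272 ((592.81396484375, -297.99102783203125), 53.579986572265625) 0.0174414454621671
  post 0 0 0 0
top rod 17 yaw 114.10953 tilt 31.08427 pt [ 0.61690515 -0.3532748   0.2432602 ]
cone free 9379 [114.27643589  32.53738824] [ 0.27876873  0.59498868 -0.30116871]
```

View pics/m8.png

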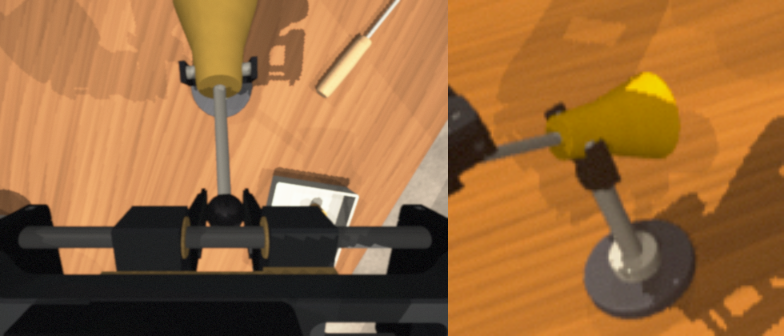

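The rod fits agree on a yaw of about 114° and a tilt of about 30°, with the pivot at about (0.5965, -0.3015). The wanted yaw is 110.1° and tilt 30.3°. I'll correct by about 6.5 mm along -tool y, then release.

Request:
arm_command(plan=[[0, -0.35, 0, 1, 1], [0, -0.3, 0, 1, 1], [0, 0, 0, 0, 1], [0, 0, 0, 0, 1], [0, 0, 0, 0, -1], [0, 0, 0, 0, -1], [0, 0, 0, 0, -1], [0, 0, 0, 0, -1], [0, 0, 0, 0, -1]])

```text
time_s: 31.1
eef_pos: [0.6301, -0.3966, 0.2481]
tool_rot: [-1.828, -2.555, 0.0]
ft_force: [0.3, 0.7, 0.3]
gripper_width: 0.0618
```

Request:
arm_command(plan=[[0, 0, -2, 0, -1], [0, 0, -4, 0, -1], [0, 0, -4, 0, -1], [0, 0, 0, 0, -1], [0, 0, 0, 0, -1]])

```text
time_s: 31.6
eef_pos: [0.6302, -0.3966, 0.3488]
tool_rot: [1.827, 2.554, -0.0]
ft_force: [0.9, 0.1, 0.5]
gripper_width: 0.0944
```

```bash
cat > fin.py <<'E'
from h import *
from scipy.optimize import least_squares
pose()
O=np.array([.5965,-.3015,.21]); B=np.array([.5034,-.0473,.052]); P=[]; K=[]
def rep(nm,d):
    v=B-O; s=v@d; w=v-s*d; h=np.array([-d[1],d[0],0]); h/=np.linalg.norm(h)
    print(nm,"yaw",np.degrees(np.arctan2(d[1],d[0])).round(1),"tilt",np.degrees(np.arcsin(-d[2])).round(1),"miss side",(w@h).round(4),"up",(w@np.cross(d,h)).round(4))
for n in("wrist","scene","top"):
    f=grab(n); save(f,n+"9.png"); W=cloud(f); c=f["color"].astype(int); v=W-O
    m=(c[...,0]>110)&(c[...,2]<70)&(c[...,0]-c[...,2]>80)&(np.linalg.norm(v,axis=-1)<.1)
    m=cv2.erode(m.astype(np.uint8),np.ones((2,2)))>0; P.append(W[m])
    a=np.array([.6306,-.3947,.268])-O; a/=np.linalg.norm(a); s=v@a; r=np.linalg.norm(v-s[...,None]*a,axis=-1)
    q=W[(s>.03)&(s<.095)&(r<.02)&(c.min(-1)>90)&(c.max(-1)-c.min(-1)<50)]
    if len(q)>15:
        l=cv2.fitLine(q.astype(np.float32),cv2.DIST_HUBER,0,.01,.01).ravel(); rep(n+" rod",l[:3]*np.sign(l[1]))
    k=W[(np.linalg.norm(W-[.6306,-.3947,.268],axis=-1)<.03)&(c.max(-1)<70)]
    if len(k)>15:
        o=least_squares(lambda q:np.linalg.norm(k-q,axis=1)-.014,k.mean(0)-[0,0,.008],loss="soft_l1",f_scale=.002).x; print(n,"knob",len(k),o)
        rep(n+" knob-pivot",(O-o)/np.linalg.norm(O-o))
p=np.vstack(P)
def dirv(q): return np.array([np.cos(q[1])*np.cos(q[0]),np.cos(q[1])*np.sin(q[0]),-np.sin(q[1])])
def res(q):
    d=dirv(q); v=p-np.array([q[3],q[4],.21]); s=v@d; return np.linalg.norm(v-s[:,None]*d,axis=1)-(.038+q[2]*(s-.07))
o=least_squares(res,[1.93,.5,.25,.6,-.3],loss="soft_l1",f_scale=.002); rep("cone",dirv(o.x)); print(o.x[2:])
E
python3 fin.py
```

```text
t 31.6 tcp [ 0.6302 -0.3966  0.3488] psi 108.83 w 0.0944 F [0.87 0.09 0.46]
wrist rod yaw 111.1 tilt 29.4 miss side -0.0047 up -0.0049
wrist knob 608 [ 0.63025887 -0.39868297  0.26443961]
wrist knob-pivot yaw 109.2 tilt 27.9 miss side 0.0045 up -0.0131
scene rod yaw 109.7 tilt 28.2 miss side 0.0019 up -0.0114
scene knob 192 [ 0.63041595 -0.39757892  0.26418228]
scene knob-pivot yaw 109.4 tilt 28.0 miss side 0.0032 up -0.0124
top rod yaw 108.8 tilt 28.8 miss side 0.0063 up -0.0079
top knob 64 [ 0.63203002 -0.40177121  0.26542394]
top knob-pivot yaw 109.5 tilt 27.5 miss side 0.0029 up -0.015
cone yaw 110.4 tilt 30.5 miss side -0.0011 up 0.0011
[ 0.28483189  0.59530404 -0.30137244]
```

All the estimates put the beam within 15 mm of the bar's centre. One last look at everything before handing in.

Run:
```python
from h import *
f=bars("scene"); vise("scene"); W=cloud(f); c=f["color"].astype(int)
m=(abs(W[...,2]-.076)<.005)&(c.max(-1)<110)&(abs(W[...,0]-.51)<.07)&(abs(W[...,1]+.05)<.07)
r=cv2.minAreaRect((W[m][:,:2]*1000).astype(np.float32)); print("bar",m.sum(),r)
```

```text
scene [318. 187.] 129 0.0467 [477.4 246.1] [55.2 26.4] 78.5
scene [289. 208.] 149 0.0468 [515.7 136.4] [22.4 55.1] 1.5
scene [222. 228.] 84 0.049 [512.9 -50.2] [54.6  6.2] 75.9
scene jaw [221. 216.] 82 0.0453 [474. -39.] [68.7 37.3] 77.4
scene jaw [223. 235.] 291 0.045 [529.3 -52.1] [69.1 32.6] 77.9
scene bed [226. 255.] 709 0.0275 [579.1 -64. ] [69.6 81. ] 76.9
bar 182 ((502.0064697265625, -47.09942626953125), (55.61397171020508, 27.24615478515625), 75.42825317382812)
```

View pics/scene9.png

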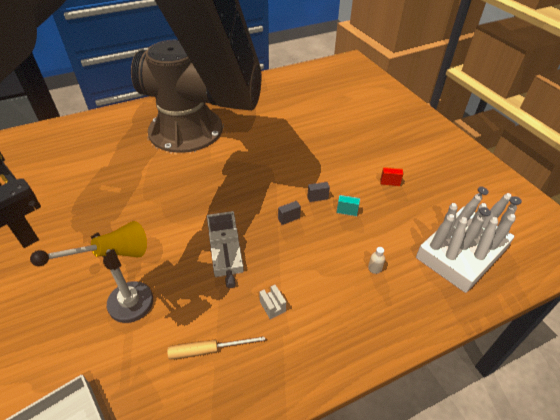

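The final view shows the steel bar clamped at (222,222), the aluminium bars at (289,212) and (318,191), and the lamp pointing at the vise. The bystanders are where they started and the gripper is clear.

```bash
python3 -c "
from rig import bot
print(bot.finish_job())"
```

```text
the job is handed in; nothing more can be done
None
```

The job is done and handed in at about 32 s of the 72 s allowed; the hand-in reports no verdict. Lifting gave about 1.8 N for bar_a, 1.4 N for bar_b and 5.0 N for bar_c. So I stood bar_c on the vise bed, let it go, pushed the jaw until it stopped at about 17 N, and swung and tipped the lamp by its knob.

**Last checks:**
- **Vise:** the gap is about 24 mm. The bar's centre is about 12 mm from the fixed jaw and within 1 mm of the jaws' middle.
- **Lamp:** the beam misses the bar's centre by at most 6 mm sideways and 15 mm up or down, against the 30 mm allowed. The separate fits disagreed slightly, with tilt between 27.5° and 30.5°.
- **Correction made:** the first swing went about 4° too far because my first estimate of the lamp pivot was about 4 mm off. I corrected it before letting go of the knob.
- **The rest:** both aluminium bars stand on the bench where I lifted them. The bystanders look unmoved in the last picture, and the gripper touches nothing.

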